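# Push a grease gun onto a tilted bearing nipple and keep its spring compressed

## Robot

A 6-joint arm with a two-finger parallel gripper is mounted at the origin on a cart in front of the work surface, level with it; the furniture and walls round the work are solid. World frame = base frame: x ahead of the robot, y to its left, z up, the work surface at z = 0. Lengths are in m, angles in rad, forces in N, time in s.
With the tool pointing down it reaches from about 0.375 to 0.9 m from the base axis. Payload 3.1 kg.
Tool frame: the origin (TCP) lies at the very end of the fingers, on their centre line; the grasp point (between the pads) lies 19 mm behind it (robot.grip_depth is the distance from the TCP to the grasp point, in m); z points along the fingers, y is the direction in which the jaws open and shut (so a half turn about z gives the same grasp; the last joint's range is limited). The gripper opens to 87 mm and grips with 3 to 60 N. Pads are 19 mm wide; open, the fingers measure 117 mm over their backs; the gripper's body (75 mm by 190 mm) begins 51 mm behind the grasp point.
Start: joints at [1.022, 0.527, 1.433, -0, 1.181, -0.178], TCP at [0.226, 0.583, 0.223] pointing down, gripper open.
Joint ranges: [-3.08, 3.08], [-0.75, 2.2], [0.22, 2.44], [-1.43, 4.57], [0, 2.65], [-2.85, 2.85]. Speed limits (rad/s): [2.79, 2.79, 3.14, 3.14, 3.14, 3.14].

## Interface

Orientations are given as a unit quaternion [x, y, z, w].
In Python, from rig import robot gives the robot as it stands.
- The arm moves only by the tool drive_tool, never from a script. Its argument "series" is a list of rows, each a list of 7 numbers: the shift along the tool's x, y, z in m, then the turn, a rotation vector about the tool's x, y, z in degrees, then the opening, from 0 (shut) to 1 (fully open). A call has 1 to 5 rows; each row shifts and turns the commanded pose from where the row before left it, along the tool's axes as they then stand; what a row does not reach is not made up. A row lasts 1/8 s, in which the tool goes at most 62.5 mm and 10.7 degrees, less where a joint would pass 70% of its speed; a pose out of reach is approached as far as the arm can. A call is refused whole if a number of a shift passes 0.0625 or a number of a turn 10.7, either way. A call with a gripper value outside its range is refused whole. The fingers move at their own pace and stop on an object; "squeeze" is the grip in N (left out, the last holds). Time passes only in rows, so rows that do not move let the fingers close. It gives the time, the measured TCP pose, the force and the opening at its end, in the units of the state.
- robot.get_obs(): the state, without advancing time (a new reading comes with each control period).
- robot.camera(name): name is "side" or "top"; returns (picture, depth): 480x640x3 uint8, blue, green, red; 480x640 float32, m along the optical axis (not along the pixel's ray), 0 where there is no reading.
- robot.camera_model(name): a dict with "fx", "fy", "cx", "cy" (pixels), "R" (3x3) and "t" (3): a world point X has camera coordinates R X + t. Camera axes: x right, y down, z forward; pixel columns grow to the right and rows downward; lengths in m; the calibration is good to about 2 mm. A picture is of the moment at which its call begins. camera_model takes no time and is no camera call.
- robot.hand_in(): hands the job in, once; it reports no verdict.
The state is a dict: "time": time; "q": joint angles; "joint_velocities": joint speeds; "joint_torque": joint torques, N m; "position": TCP position; "tool_rot": TCP orientation; "ft_force": force on the tool from outside, world axes, zero at the start; "moment": the same for the moment, N m; "grip_width": finger opening in m.
Only numpy, scipy, OpenCV 4.12 (cv2) and the standard library are available. Lean on these libraries where they do the work, as an engineer would, in place of code of your own. Each camera call takes 0.05 s, during which the arm holds its last target. There are 200 camera calls.

## Task

Lift the push-type grease gun out of its stand and press its nozzle squarely onto the tilted ball-headed grease nipple of the bearing block (not the block with the hexagon plug) until the jaws snap over the ball. Then keep pushing in line with the nipple so that the nozzle stays slid well into the barrel, at least half of its 20 mm stroke, and finish while still gripping the gun and holding it pushed there. Leave the things lying around where they are.

Things in the scene. Friction and masses are not known exactly. Their poses are not given: they have to be found in the camera images.
- gun_grip (a point): Centre of the grease gun's handle: aluminium square bar 26 x 26 x 52 mm (long along z), flats square to the gun's x and y. Gun: loose, straight, about 0.37 kg; its z runs from nozzle to handle; it starts upright, nozzle down. Above the bar a 6 mm cap; 26 to 31 mm below this point a 42 mm round flange, which rests on the stand's mouth; 57 mm below it the 25 mm barrel ends.
- gun_socket (a point): Point in the gun's nozzle where the centre of the nipple's ball lies once the jaws have snapped behind it; on the gun's axis, 112.2 mm below gun_grip while the nozzle is fully out (less by the value of joint gun_nose). Axes as the gun's. Nozzle head 26 mm across.
- gun_mouth (a point): Centre of the nozzle's mouth, ringed by four sprung steel jaws; 9.8 mm below gun_socket, axes as the gun's. The jaws touch the ball when gun_socket is still 13 mm short of the ball's centre, are pushed apart by the ball (some 8 to 10 N along the axis) and close again behind it; the ball then seats at gun_socket.
- gun_nose (a joint): How far the nozzle has slid up into the barrel: 0 = fully out (rest), 0.020 = fully in, m. A spring pushes it out: 4 N at 0, 9 N at 0.010, 14 N at 0.020. It also gives way while the jaws are being forced over the ball, and springs almost fully out again when they snap.
- nipple: Steel grease nipple with a 16 mm ball head, fixed on the bearing block. Origin: centre of the ball; z points along the nipple, out of the block, leaning 25 degrees from the vertical toward the block's front (-x side, nearer the robot). Below the ball a 9 mm thick neck, then from 14 mm below the origin a hexagon 19 mm across.
- bearing_block: Grey pillow block screwed to the bench, which carries the nipple; origin at the centre of its underside. Base 58 (x) x 126 (y) x 14 mm; round housing 72 mm across, 40 mm wide, 78 mm high; a 22 mm steel shaft, 104 mm long, runs through it along y, 42 mm up. The nipple's ball is at x = -24, z = +93 mm.
- plugged_block: A second pillow block of the same size and shape, screwed down, with a short hexagon plug where the other has its nipple; not to be used. Origin at the centre of its underside. The two blocks swap places from time to time.
- gun_stand: Stand fixed to the bench: plate 85 x 85 x 8 mm with an upright aluminium tube, 44 mm outside, 32 mm inside, mouth 105 mm above the bench. Origin at the centre of its underside. The gun hangs in it by its flange, 91 mm of barrel and nozzle inside the tube: lift it straight up by 95 mm or more to clear.
- weight_1: Loose brass weight, 36 mm across, 40 mm high, origin at its underside; leave alone.
- felt_tin: Loose round tin with dark lid, 66 mm across, 30 mm high, origin at its underside; leave alone.
- collet: Loose small brass collet, 21 mm across, 27 mm high, origin at its underside; leave alone.
- rubber_stick_1: Loose pale green rubber stick, 18 x 42 x 13 mm, lying flat, origin at its underside; leave alone.
Things that resemble listed ones, but are neither listed nor needed, are in the scene too. What is shaped like the part that bears gun_grip but orange or yellow is not meant. What is shaped like the bearing_block but brown is not meant.

How it is judged:
On the way, in this order (a step that is already met when the one before it is completed fails the run):
1. the gun is lifted out of its stand (height (world z) of gun_grip above 0.18 m and contact force between grease_gun and gun_stand below 0.1 N and contact force between the fingers and grease_gun above 1 N), for 0.1 s.
2. the jaws have snapped over the nipple's ball (distance between gun_socket and nipple below 0.003 m), for 0.1 s.
At the end, for the whole second after the job is handed in: Jaws snapped behind the nipple's ball (ball centre within 3 mm of its seat in the nozzle), gun square on it (axes within 8 degrees), nozzle held at least 9 mm into the barrel (3 N or more on the nipple), gun at rest in the fingers, clear of its stand (distance between gun_socket and nipple below 0.003 m and angle between the z axis of gun_socket and the z axis of nipple, either way round below 0.14 rad and value of joint gun_nose above 0.009 m and contact force between grease_gun and nipple above 3 N and contact force between the fingers and grease_gun above 2 N and contact force between grease_gun and gun_stand below 0.1 N and linear speed of grease_gun below 0.02 m/s); the arm keeps its last pose, push and grip.
It fails at once if a bystander (weight, tin, collet or rubber stick) is pushed more than 25 mm away (distance of any of weight_1, felt_tin, collet, rubber_stick_1 from where it was at the start of the episode above 0.025 m).
It fails at once if the gun is pushed onto the plugged block (contact force between grease_gun and plugged_block above 5 N).
It also fails if it takes over 38 s, if anything falls off the work surface, if the arm or the gripper's body presses on something with over 40 N, if the wrist force passes 120 N, or if a joint passes its speed limit or range.

## Working session

There is one attempt and no reset: what is moved stays moved. The work goes in short steps, Python scripts to look and compute and a tool call to move; the robot and the scene stay as the last step left them, time stands still between calls to the robot, and variables do not carry over. Pictures are saved under pics/ and viewed, about 8 in all and at most 12, crops included, and the job is handed in when it is done.

Besides the shell and the picture viewer there is one more tool, called by a JSON object that holds its "fn" and its "kwargs". drive_tool: Moves the arm, as the interface text tells. Its arguments: {"type":"object","properties":{"series":{"type":"array"},"squeeze":{"type":"number"}},"required":["series"]}

```bash
ls; mkdir -p pics
cat > h.py <<'E'
import numpy as np, cv2
from rig import robot
def grab(n,tag):
    p,d=robot.camera(n); cv2.imwrite(f'pics/{tag}.png',p); np.save(f'pics/{tag}.npy',d); return p,d
def pts(n,d):
    m=robot.camera_model(n); v,u=np.mgrid[:480,:640]
    c=np.stack([(u-m['cx'])/m['fx']*d,(v-m['cy'])/m['fy']*d,d],-1)
    return (c-np.array(m['t']))@np.array(m['R'])
E
python3 - <<'E'
from h import *
for n in('side','top'):
    p,d=grab(n,n+'0'); m=robot.camera_model(n); print(n,m, 'cam pos',-np.array(m['R']).T@np.array(m['t']))
print(robot.get_obs())
E
```

```text
pics
side {'fx': 497.97189149316114, 'fy': 497.97189149316114, 'cx': 323.9240981985745, 'cy': 239.24330387582197, 'R': array([[ 0.97177676, -0.23589922, -0.00121977],
       [-0.14900909, -0.60981161, -0.77841255],
       [ 0.18288308,  0.75662498, -0.62775188]]), 't': array([-0.49359107,  0.2093276 ,  0.93850585])} cam pos [ 0.33921521 -0.69888431  0.75148997]
top {'fx': 455.32459825715307, 'fy': 455.32459825715307, 'cx': 318.1396210710456, 'cy': 239.21796993676534, 'R': array([[-0.00253847, -0.999996  , -0.00124473],
       [-0.99680278,  0.00262977, -0.07985804],
       [ 0.07986099,  0.00103803, -0.99680547]]), 't': array([0.05579806, 0.51098163, 1.07348387])} cam pos [0.42376006 0.05333976 1.11093004]
{'time': 0.1, 'q': array([ 1.02250436e+00,  5.28322855e-01,  1.43378332e+00,  4.78178486e-06,
        1.18139511e+00, -1.78537054e-01]), 'joint_velocities': array([ 0.00054239, -0.00180978, -0.002599  ,  0.0001978 ,  0.00055074,
        0.00060536]), 'joint_torque': array([-5.22192186e-04, -4.40986776e+01, -1.77150840e+01,  6.34365133e-02,
        5.33846312e-02, -6.44284455e-05]), 'position': array([0.22550999, 0.58219022, 0.22169751]), 'tool_rot': array([ 1.83826889e-01,  9.82958170e-01, -8.91203430e-04, -3.41295683e-04]), 'ft_force': array([-0.5132335 , -0.85061788,  0.92762738]), 'moment': array([-0.00659806,  0.02047449, -0.02572569]), 'grip_width': 0.08677392710998912}
```

View pics/side0.png

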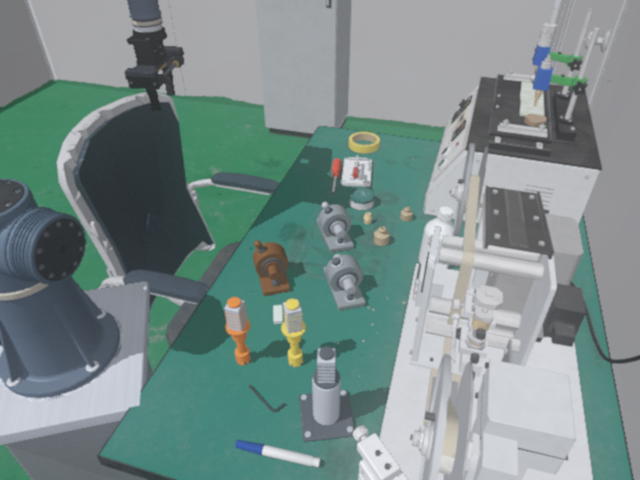

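View pics/top0.png

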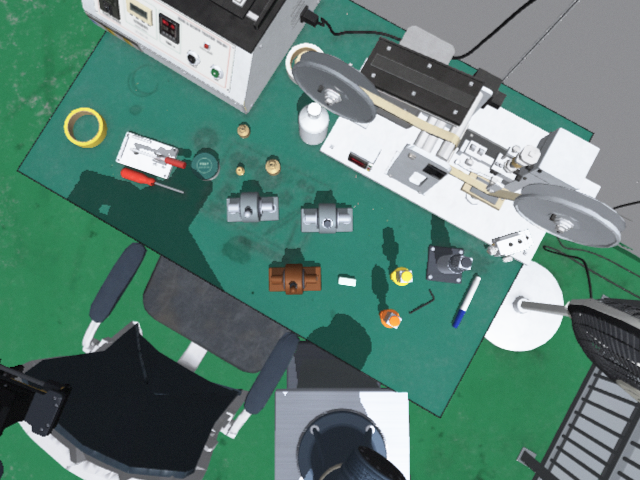

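The grey gun stands in the dark stand (side 327,385; top 450,262). The orange and yellow guns are decoys. Two grey blocks are candidates, at side (334,225) / top (252,205) and at side (345,278) / top (327,217). The brown one is a decoy. I'll enlarge the two grey blocks and the gun.

Run:
```python
from h import *
s=cv2.imread('pics/side0.png');t=cv2.imread('pics/top0.png')
f=lambda i,x,y,w,h,k:cv2.resize(i[y:y+h,x:x+w],None,fx=k,fy=k,interpolation=cv2.INTER_CUBIC)
a=np.vstack([np.hstack([f(s,310,195,67,50,6),f(s,312,245,66,50,6)]),np.hstack([f(t,220,180,67,50,6),f(t,295,190,66,50,6)])])
cv2.imwrite('pics/c1.png',a[:, :800])
b=np.hstack([f(s,295,340,80,100,5),f(t,415,225,80,100,5)])
cv2.imwrite('pics/c2.png',b)
P=pts('top',np.load('pics/top0.npy'));Q=pts('side',np.load('pics/side0.npy'))
np.set_printoptions(precision=4,suppress=True)
for u,v in[(252,205),(327,217),(450,262),(466,262),(327,235),(252,215)]:print(P[v,u])
# tallest region of gun in both clouds
for n,C in(('top',P),('side',Q)):
    m=(abs(C[...,0]-.42)<.12)&(C[...,1]<-.18)&(C[...,1]>-.34)&(C[...,2]>.14)&(C[...,2]<.2)
    print(n,m.sum(),C[m].mean(0) if m.any() else '')
    if m.any():
        g=C[m]
        for z in np.arange(.12,.21,.01):
            q=g[abs(g[:,2]-z)<.005]
            if len(q):print(z,len(q),np.median(q,0),q.min(0),q.max(0))
```

```text
[0.5854 0.2056 0.0786]
[0.5572 0.0341 0.0794]
[ 0.453  -0.2351  0.1099]
[ 0.4514 -0.253   0.1629]
[0.5229 0.0328 0.0015]
[0.564  0.2072 0.0662]
top 200 [ 0.4502 -0.2493  0.162 ]
0.14 10 [ 0.4509 -0.2404  0.1439] [ 0.435  -0.2605  0.1407] [ 0.4626 -0.2374  0.1449]
0.15000000000000002 22 [ 0.4497 -0.2414  0.1499] [ 0.4349 -0.2617  0.145 ] [ 0.4664 -0.2366  0.1546]
0.16000000000000003 79 [ 0.4494 -0.2463  0.1612] [ 0.4368 -0.2668  0.1557] [ 0.4642 -0.2381  0.1649]
0.17000000000000004 89 [ 0.4511 -0.2513  0.1678] [ 0.4409 -0.2626  0.165 ] [ 0.4595 -0.2396  0.1719]
side 424 [ 0.4481 -0.2572  0.1598]
0.14 39 [ 0.4458 -0.263   0.1426] [ 0.4342 -0.267   0.1404] [ 0.4588 -0.2583  0.1447]
0.15000000000000002 79 [ 0.4474 -0.263   0.1499] [ 0.4348 -0.2669  0.1453] [ 0.459  -0.2586  0.1549]
0.16000000000000003 144 [ 0.4459 -0.2608  0.1615] [ 0.4347 -0.2666  0.1552] [ 0.4642 -0.2359  0.1649]
0.17000000000000004 162 [ 0.4494 -0.2525  0.1679] [ 0.4386 -0.2628  0.165 ] [ 0.4601 -0.2395  0.1705]
```

View pics/c1.png

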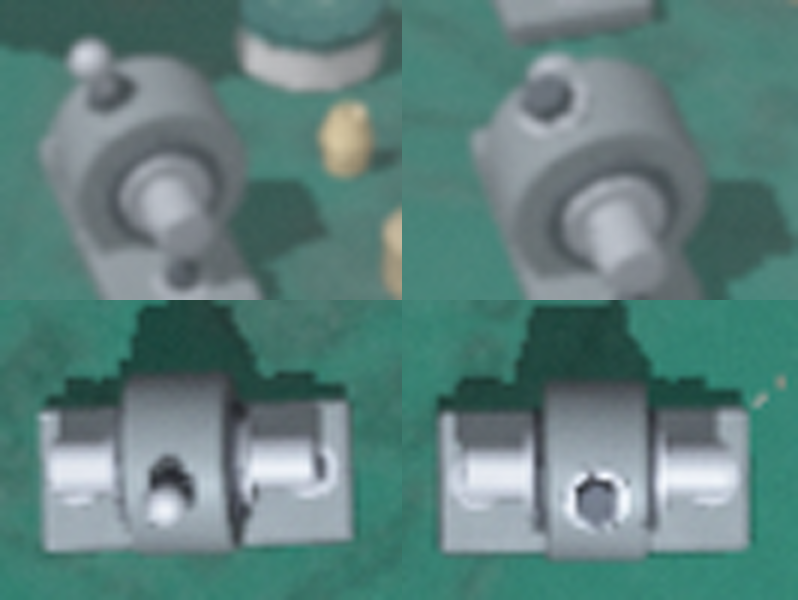

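View pics/c2.png

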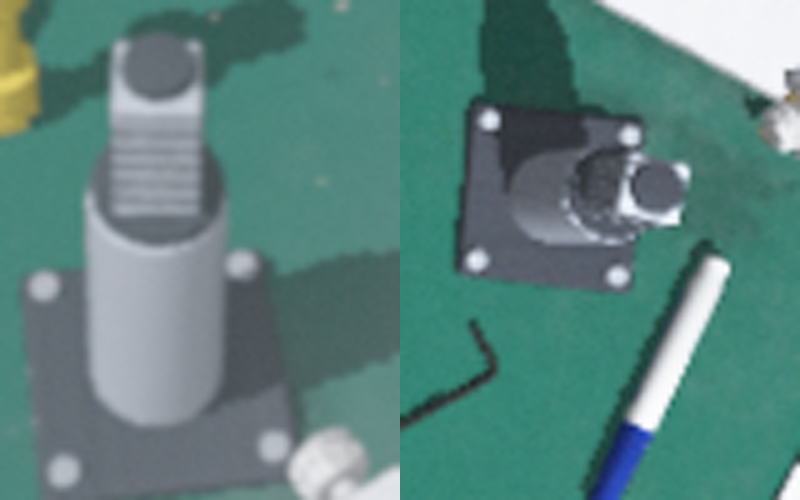

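The ball-headed nipple is on the far block (ball at about side 325,205 / top 247,214). The nearer block (side 337,261) has the dark hexagon plug. The grey gun's handle and cap are at top (466,262). Next I'll measure the yaws and the ball position.

Run:
```python
from h import *
np.set_printoptions(precision=4,suppress=True)
P=pts('top',np.load('pics/top0.npy'));Q=pts('side',np.load('pics/side0.npy'))
# gun yaw from -y face
m=(abs(Q[...,0]-.449)<.010)&(abs(Q[...,1]+.262)<.008)&(Q[...,2]>.120)&(Q[...,2]<.158)
A=Q[m];k=np.polyfit(A[:,0],A[:,1],1);print('face slope deg',np.degrees(np.arctan(k[0])),len(A),A.mean(0))
C=np.vstack([P.reshape(-1,3),Q.reshape(-1,3)])
c=C[(C[:,2]>.163)&(C[:,2]<.175)&(abs(C[:,0]-.45)<.03)&(abs(C[:,1]+.25)<.03)];print('cap',c.mean(0),c.min(0),c.max(0))
# stand tube rim
# block: base+shaft rect
for n,(x,y) in dict(nip=(.565,.205),plug=(.55,.035)).items():
    w=(abs(P[...,0]-x)<.05)&(abs(P[...,1]-y)<.08)
    g=P[w&(P[...,2]>.008)&(P[...,2]<.02)]
    r=cv2.minAreaRect(g[:,:2].astype(np.float32)*1000);print(n,'base',r,len(g))
    s=P[w&(P[...,2]>.047)&(P[...,2]<.056)&(abs(P[...,1]-y)>.025)]
    k=np.polyfit(s[:,1],s[:,0],1);print('shaft',np.degrees(np.arctan(k[0])),s.mean(0),s.min(0),s.max(0),len(s))
for n,D in(('top',P),('side',Q)):
    b=D[(abs(D[...,0]-.54)<.04)&(abs(D[...,1]-.205)<.03)&(D[...,2]>.084)&(D[...,2]<.11)];print(n,'ball',b.mean(0) if len(b) else '',b.min(0),b.max(0),len(b))
for nm,(u,v) in dict(yel=(402,275),ora=(391,317),mach=(510,245),brown=(292,280)).items():
    print(nm,P[v-8:v+9,u-8:u+9].reshape(-1,3)[P[v-8:v+9,u-8:u+9,2].argmax()])
mm=C[(abs(C[:,0]-.45)<.15)&(abs(C[:,1]+.25)<.12)&(C[:,2]>.18)&(C[:,2]<.5)];print('high near gun',len(mm),mm.min(0) if len(mm) else '',mm.max(0) if len(mm) else '')
# ball by brightness in both views
R={}
for n,(x,y,w,h),D in(('top',(236,203,22,18),P),('side',(316,197,20,16),Q)):
    i=cv2.imread(f'pics/{n}0.png')[y:y+h,x:x+w]; g=i.min(2); print(n); print(g);
```

```text
face slope deg -14.279908554899121 217 [ 0.449  -0.2637  0.1393]
cap [ 0.4497 -0.2525  0.1673] [ 0.4368 -0.2655  0.163 ] [ 0.4639 -0.2392  0.1719]
nip base ((585.5614013671875, 214.07223510742188), (57.650455474853516, 125.1739273071289), 0.821207582950592) 480
shaft -1.9943632905498052 [0.585  0.218  0.0515] [0.5518 0.1623 0.047 ] [0.6063 0.2661 0.0559] 144
plug base ((559.0347900390625, 33.88384246826172), (57.365604400634766, 125.16585540771484), 1.0850735902786255) 514
shaft -0.3062591606277751 [0.5588 0.0321 0.0512] [ 0.5423 -0.0182  0.0471] [0.5747 0.0852 0.0558] 179
top ball [0.5628 0.213  0.097 ] [0.5553 0.2069 0.0847] [0.5775 0.2212 0.1015] 42
side ball [0.5609 0.2121 0.0945] [0.5528 0.2079 0.0844] [0.5686 0.2212 0.1013] 42
yel [0.4238 0.0533 1.1109]
ora [0.4238 0.0533 1.1109]
mach [ 0.4821 -0.3716  0.0954]
brown [0.4238 0.0533 1.1109]
high near gun 413 [ 0.5633 -0.37    0.1804] [ 0.6    -0.3469  0.2737]
top
[[110 124 129 108 128 152 151 148 148 150 149 149 150 149 149 150 149 153
  149 148 129  78]
 [156 160 156 112 132 155 152 152 155 153 156 153 155 153 154 154 153 154
  
[... 2171 characters left out ...]
 103 106
  106 106]
 [ 74  71  77  74  87 129 171 190 190 179 162 138 115 112 119 130 137 139
  139 137]
 [ 76  74  75  82  87 116 153 171 171 161 146 129 118 123 136 145 147 148
  146 142]
 [ 76  78  76  79  82  95 123 142 144 140 129 119 106 101 113 128 141 145
  145 143]
 [ 77  80  80  79  81  86 101 119 127 124 120 120 109  91  81  95 122 141
  145 144]
 [ 78  81  81  81  81  90 112 134 131 116 117 121 113  90  72  76 104 133
  144 145]
 [ 78  81  82  83  88 107 133 147 132 110 111 113 103  83  71  81 110 136
  145 145]
 [ 78  83  82  85 102 127 145 149 126 102  98  92  84  80  79 100 130 146
  148 147]
 [ 80  81  84  95 119 140 151 148 126 101  90  83  79  90 108 130 144 150
  149 146]]
```

```bash
cat >> h.py <<'E'
from scipy.spatial.transform import Rotation as Ro
def down(yawdeg):
    a=np.radians(yawdeg); y=np.array([np.cos(a),np.sin(a),0]); z=np.array([0,0,-1.]); return Ro.from_matrix(np.stack([np.cross(y,z),y,z],1))
def plan(wps,start=None,step=.055,ang=10.0):
    """rows (tool axes; mm, deg) from the measured pose through waypoints (p,Rot)"""
    o=robot.get_obs() if start is None else None
    p,R=(o['position'],Ro.from_quat(o['tool_rot'])) if o else start
    k=0
    for tp,tR in wps:
        dv=(R.inv()*tR).as_rotvec(); d=np.array(tp)-p
        n=max(1,int(np.ceil(max(np.linalg.norm(d)/step,np.degrees(np.linalg.norm(dv))/ang)-1e-3)))
        for i in range(n):
            s=R.inv().apply(d/n); r=np.degrees(dv/n); k+=1
            print(k,np.round(s,4).tolist(),np.round(r,1).tolist()); R=R*Ro.from_rotvec(dv/n); p=p+d/n
        print('--')
E
python3 - <<'E'
from h import *
d=down(-10); d0=down(68.5)
plan([((.45,.25,.26),down(20)),((.45,-.2515,.26),d)])
E
```

```text
1 [-0.0412, -0.0286, -0.0047] [-0.0, 0.0, 6.1]
2 [-0.044, -0.024, -0.0048] [-0.0, 0.0, 6.1]
3 [-0.0463, -0.0192, -0.0048] [-0.0, 0.0, 6.1]
4 [-0.0481, -0.0142, -0.0048] [-0.0, 0.0, 6.1]
5 [-0.0493, -0.009, -0.0048] [-0.0, 0.0, 6.1]
6 [-0.05, -0.0037, -0.0048] [-0.0, 0.0, 6.1]
7 [-0.0501, 0.0016, -0.0048] [-0.0, 0.0, 6.1]
8 [-0.0496, 0.0069, -0.0048] [-0.0, 0.0, 6.1]
--
9 [-0.0471, -0.0172, 0.0] [0.0, 0.0, 3.0]
10 [-0.048, -0.0147, 0.0] [0.0, 0.0, 3.0]
11 [-0.0487, -0.0121, 0.0] [0.0, 0.0, 3.0]
12 [-0.0492, -0.0096, 0.0] [0.0, 0.0, 3.0]
13 [-0.0497, -0.007, 0.0] [0.0, 0.0, 3.0]
14 [-0.05, -0.0044, 0.0] [0.0, 0.0, 3.0]
15 [-0.0501, -0.0018, 0.0] [0.0, 0.0, 3.0]
16 [-0.0501, 0.0009, 0.0] [0.0, 0.0, 3.0]
17 [-0.05, 0.0035, 0.0] [0.0, 0.0, 3.0]
18 [-0.0498, 0.0061, 0.0] [0.0, 0.0, 3.0]
--
```

{"fn": "drive_tool", "kwargs": {"series": [[-0.041,-0.029,-0.005,0,0,6.1,1],[-0.044,-0.024,-0.005,0,0,6.1,1],[-0.046,-0.019,-0.005,0,0,6.1,1],[-0.048,-0.014,-0.005,0,0,6.1,1],[-0.049,-0.009,-0.005,0,0,6.1,1]]}}

```text
time: 0.72
position: [0.3662, 0.3741, 0.2474]
tool_rot: [0.437, 0.899, -0.0, -0.0]
ft_force: [-0.4, 0.0, -0.4]
grip_width: 0.0864
```

{"fn": "drive_tool", "kwargs": {"series": [[-0.05,-0.004,-0.005,0,0,6.1,1],[-0.05,0.002,-0.005,0,0,6.1,1],[-0.05,0.007,-0.005,0,0,6.1,1],[-0.047,-0.017,0,0,0,3,1],[-0.048,-0.015,0,0,0,3,1]]}}

```text
time: 1.35
position: [0.45, 0.1489, 0.2622]
tool_rot: [0.616, 0.788, -0.0, -0.0]
ft_force: [0.7, -0.1, 0.6]
grip_width: 0.0871
```

{"fn": "drive_tool", "kwargs": {"series": [[-0.049,-0.012,0,0,0,3,1],[-0.049,-0.01,0,0,0,3,1],[-0.05,-0.007,0,0,0,3,1],[-0.05,-0.004,0,0,0,3,1],[-0.05,-0.002,0,0,0,3,1]]}}

```text
time: 1.98
position: [0.4495, -0.1021, 0.2624]
tool_rot: [0.714, 0.7, 0.0, -0.0]
ft_force: [0.7, 1.1, 0.3]
grip_width: 0.0872
```

{"fn": "drive_tool", "kwargs": {"series": [[-0.05,0.001,0,0,0,3,1],[-0.05,0.003,0,0,0,3,1],[-0.05,0.006,0,0,0,3,1],[0,0,0,0,0,0,1]]}}

```text
time: 2.48
position: [0.4495, -0.2547, 0.2622]
tool_rot: [0.767, 0.641, -0.0, 0.001]
ft_force: [-0.2, 0.5, 0.0]
grip_width: 0.0869
```

{"fn": "drive_tool", "kwargs": {"series": [[0.0025,0,0.05,0,0,0,1],[0,0,0.045,0,0,0,1],[0,0,0.03,0,0,0,1],[0,0,0.018,0,0,0,1],[0,0,0,0,0,0,1]]}}

```text
time: 3.1
position: [0.4487, -0.2466, 0.1182]
tool_rot: [0.766, 0.643, -0.0, -0.002]
ft_force: [0.3, -0.2, 0.2]
grip_width: 0.0872
```

Run:
```python
from h import *
s,_=grab('side','s1');t,_=grab('top','t1')
f=lambda i,x,y,w,h,k:cv2.resize(i[y:y+h,x:x+w],None,fx=k,fy=k,interpolation=cv2.INTER_CUBIC)
cv2.imwrite('pics/c3.png',np.hstack([f(s,275,310,100,140,4),f(t,410,200,100,140,4)]))
```

```text
(no output)
```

View pics/c3.png

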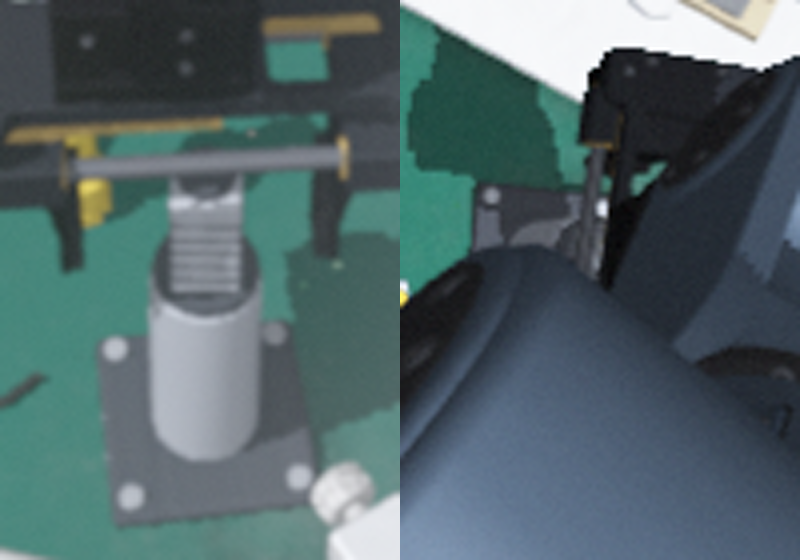

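The fingers straddle the ribbed handle in the side view (handle at crop 205,240, fingertips at 70,250 and 325,240). I'll shift about 5 mm to centre and close.

{"fn": "drive_tool", "kwargs": {"series": [[-0.005,0,0,0,0,0,1],[0,0,0,0,0,0,1],[0,0,0,0,0,0,0],[0,0,0,0,0,0,0],[0,0,0,0,0,0,0]], "squeeze": 55}}

```text
time: 3.82
position: [0.449, -0.2535, 0.1196]
tool_rot: [0.766, 0.643, 0.0, 0.0]
ft_force: [-1.0, 0.2, 0.1]
grip_width: 0.0651
```

{"fn": "drive_tool", "kwargs": {"series": [[0,0,0,0,0,0,0],[0,0,0,0,0,0,0],[0,0,0,0,0,0,0]]}}

```text
time: 4.2
position: [0.449, -0.2535, 0.1195]
tool_rot: [0.766, 0.643, -0.0, -0.0]
ft_force: [-0.2, -1.5, -0.5]
grip_width: 0.0347
```

{"fn": "drive_tool", "kwargs": {"series": [[0,0,0,0,0,0,0],[0,0,0,0,0,0,0],[0,0,0,0,0,0,0]]}}

```text
time: 4.58
position: [0.4494, -0.2537, 0.1196]
tool_rot: [0.766, 0.643, 0.0, 0.0]
ft_force: [2.1, -0.0, -1.0]
grip_width: 0.0259
```

{"fn": "drive_tool", "kwargs": {"series": [[0,0,-0.01,0,0,0,0],[0,0,-0.03,0,0,0,0],[0,0,-0.03,0,0,0,0],[0,0,-0.03,0,0,0,0],[0,0,0,0,0,0,0]]}}

```text
time: 5.2
position: [0.4497, -0.2543, 0.2216]
tool_rot: [0.766, 0.643, 0.0, 0.002]
ft_force: [-0.0, -0.3, -2.6]
grip_width: 0.0263
```

{"fn": "drive_tool", "kwargs": {"series": [[0,0,-0.04,0,0,0,0],[0,0,-0.04,0,0,0,0],[0,0,-0.02,0,0,0,0],[0,0,0,0,0,0,0],[0,0,0,0,0,0,0]]}}

```text
time: 5.82
position: [0.4478, -0.2525, 0.3174]
tool_rot: [0.766, 0.643, -0.0, -0.002]
ft_force: [-0.1, -0.0, -3.0]
grip_width: 0.0262
```

Run:
```python
from h import *
s,d=grab('side','s2')
o=robot.get_obs();print(o['position'],o['tool_rot'],o['grip_width'],o['ft_force'])
cv2.imwrite('pics/c4.png',cv2.resize(s[200:400,240:420],None,fx=3,fy=3,interpolation=cv2.INTER_CUBIC))
m=robot.camera_model('side')
# projected ideal gun axis: grip -> mouth
for z in(0,-.03,-.057,-.0975,-.122):
    X=o['position']+np.array([0,0,.0175+z]);c=np.array(m['R'])@X+m['t'];u=m['fx']*c[0]/c[2]+m['cx'];v=m['fy']*c[1]/c[2]+m['cy'];print(z,u,v,((u-240)*3,(v-200)*3))
```

```text
[ 0.4478716  -0.25261589  0.31732266] [ 7.65999517e-01  6.42836705e-01 -3.86883359e-04 -2.35814201e-03] 0.025899536699330553 [ 0.06772877  0.63320675 -4.56450543]
0 324.5865899010799 268.2070833819114 (np.float64(253.75976970323967), np.float64(204.62125014573417))
-0.03 324.5955972131884 285.58115778420154 (np.float64(253.7867916395652), np.float64(256.7434733526046))
-0.057 324.60326085671653 300.3634492432832 (np.float64(253.8097825701496), np.float64(301.09034772984955))
-0.0975 324.61404031268455 321.15578637451733 (np.float64(253.84212093805365), np.float64(363.467359123552))
-0.122 324.62017874531114 332.9961205256045 (np.float64(253.8605362359334), np.float64(398.98836157681353))
```

View pics/c4.png

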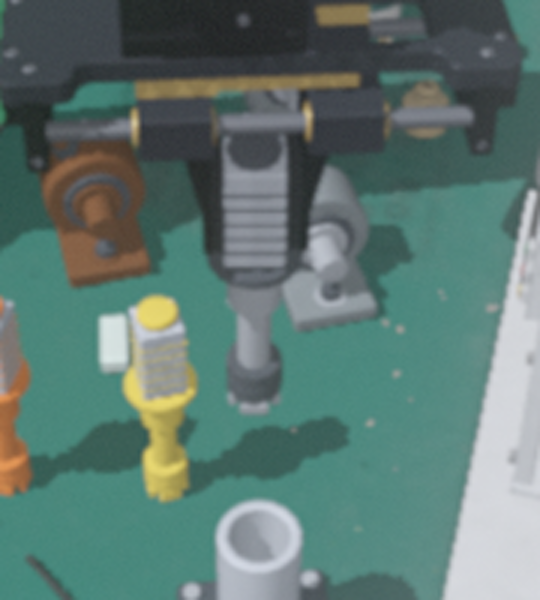

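The gun hangs straight in the fingers, with the mouth at crop (254,400), matching the axis projected from the TCP. The stand is empty. Next I'll triangulate the ball and plan the transfer to 40 mm short along the nipple's axis.

```bash
cat >> h.py <<'E'
def ray(n,u,v):
    m=robot.camera_model(n);R=np.array(m['R']);d=R.T@np.array([(u-m['cx'])/m['fx'],(v-m['cy'])/m['fy'],1]);return -R.T@m['t'],d/np.linalg.norm(d)
def tri(rs):
    A=sum(np.eye(3)-np.outer(d,d) for _,d in rs);b=sum((np.eye(3)-np.outer(d,d))@o for o,d in rs);return np.linalg.solve(A,b)
def proj(n,X):
    m=robot.camera_model(n);c=np.array(m['R'])@X+m['t'];return np.round([m['fx']*c[0]/c[2]+m['cx'],m['fy']*c[1]/c[2]+m['cy']],1)
a,y=np.radians(25),np.radians(1.2)
N=np.array([-np.sin(a)*np.cos(y),-np.sin(a)*np.sin(y),np.cos(a)])
def aligned(yaw=-10):
    D=down(yaw); return Ro.align_vectors([-N],[D.apply([0,0,1])])[0]*D if 0 else Ro.from_rotvec(np.cross([0,0,-1],-N)/np.linalg.norm(np.cross([0,0,-1],-N))*a)*D
E
python3 - <<'E'
from h import *
np.set_printoptions(precision=4,suppress=True)
B=tri([ray('top',247.1,214.4),ray('side',324.6,204.7)]);print('ball',B)
for n,u,v in(('top',247.1,214.4),('side',324.6,204.7)):
    o,d=ray(n,u,v);print(n,'at z=.093',o+d*(.093-o[2])/d[2])
B=np.array([.5617,.2135,.093]); print(proj('top',B),proj('side',B))
R=aligned();print(R.as_matrix())
t=B+N*.1357;print(t)
plan([((.47,-.05,.33),down(-10)),(t+[0,0,.03],R),(t,R)])
E
```

```text
ball [0.5615 0.2139 0.0957]
top at z=.093 [0.5618 0.2143 0.093 ]
side at z=.093 [0.5625 0.2177 0.093 ]
[247.5 214.5] [324.7 205.8]
[[ 0.1555  0.8929  0.4225]
 [ 0.9844 -0.1756  0.0089]
 [ 0.0821  0.4146 -0.9063]]
[0.5044 0.2123 0.216 ]
1 [0.0509, -0.0034, -0.003] [-0.1, -0.0, 0.0]
2 [0.0509, -0.0034, -0.0031] [-0.1, -0.0, 0.0]
3 [0.0508, -0.0034, -0.0031] [-0.1, -0.0, 0.0]
4 [0.0508, -0.0033, -0.0031] [-0.1, -0.0, 0.0]
--
5 [0.044, -0.002, 0.014] [-4.1, 0.8, -0.0]
6 [0.0438, -0.003, 0.0144] [-4.1, 0.8, -0.0]
7 [0.0436, -0.004, 0.0148] [-4.1, 0.8, -0.0]
8 [0.0434, -0.0051, 0.0151] [-4.1, 0.8, -0.0]
9 [0.0432, -0.0062, 0.0153] [-4.1, 0.8, -0.0]
10 [0.043, -0.0073, 0.0154] [-4.1, 0.8, -0.0]
--
11 [-0.0025, -0.0124, 0.0272] [-0.0, 0.0, -0.0]
--
```

{"fn": "drive_tool", "kwargs": {"series": [[0.051,-0.003,-0.003,0,0,0,0],[0.051,-0.003,-0.003,0,0,0,0],[0.051,-0.003,-0.003,0,0,0,0],[0.051,-0.003,-0.003,0,0,0,0],[0.044,-0.002,0.014,-4.1,0.8,0,0]]}}

```text
time: 6.5
position: [0.4796, -0.0052, 0.317]
tool_rot: [0.765, 0.643, 0.029, 0.024]
ft_force: [1.2, -0.2, -4.1]
grip_width: 0.0261
```

{"fn": "drive_tool", "kwargs": {"series": [[0.044,-0.003,0.014,-4.1,0.8,0,0],[0.044,-0.004,0.015,-4.1,0.8,0,0],[0.043,-0.005,0.015,-4.1,0.8,0,0],[0.043,-0.006,0.015,-4.1,0.8,0,0],[0.043,-0.007,0.015,-4.1,0.8,0,0]]}}

```text
time: 7.12
position: [0.5055, 0.2125, 0.2465]
tool_rot: [0.748, 0.628, 0.168, 0.136]
ft_force: [0.8, 0.3, -3.3]
grip_width: 0.0258
```

{"fn": "drive_tool", "kwargs": {"series": [[0,0,0,0,0,0,0],[0,0,0,0,0,0,0]]}}

```text
time: 7.38
position: [0.506, 0.2113, 0.2473]
tool_rot: [0.748, 0.628, 0.167, 0.136]
ft_force: [0.5, -0.5, -3.9]
grip_width: 0.0261
```

Run:
```python
from h import *
np.set_printoptions(precision=4,suppress=True)
B=np.array([.5617,.2138,.093])
o=robot.get_obs();R=Ro.from_quat(o['tool_rot']);z=R.apply([0,0,1]);print(o['position'],o['q'],o['grip_width'],'angle',np.degrees(np.arccos(-z@N)),o['time'])
plan([(B+N*.1357,aligned())])
```

```text
[0.506  0.2113 0.2473] [ 0.2458  0.2737  1.8991 -0.1829  0.5525  0.5549] 0.02606419762861107 angle 0.1752262809538493 7.375
1 [-0.0015, -0.0146, 0.0277] [-0.1, 0.1, 0.1]
--
```

{"fn": "drive_tool", "kwargs": {"series": [[-0.0005,-0.007,0.014,0,0,0,0],[-0.001,-0.0075,0.014,0,0,0,0],[0,0,0.012,0,0,0,0],[0,0,0,0,0,0,0],[0,0,0,0,0,0,0]]}}

```text
time: 8.0
position: [0.5116, 0.2125, 0.2068]
tool_rot: [0.748, 0.627, 0.169, 0.137]
ft_force: [0.4, -0.4, -3.6]
grip_width: 0.0262
```

Run:
```python
from h import *
np.set_printoptions(precision=4,suppress=True)
B=np.array([.5617,.2138,.093])
o=robot.get_obs();R=Ro.from_quat(o['tool_rot']);z=R.apply([0,0,1]);p=o['position'];print(p,o['ft_force'],o['time'])
S=p+z*.0957;M=S+z*.0098;print('err tool axes',R.inv().apply(B-S),'angle',np.degrees(np.arccos(-z@N)))
s,_=grab('side','s3');t,_=grab('top','t3')
ps=proj('side',M);pt=proj('top',M);print('mouth',ps,pt,'ball',proj('side',B),proj('top',B),'grip',proj('side',p-z*.0165),proj('top',p-z*.0165))
f=lambda i,c:cv2.resize(i[int(c[1])-40:int(c[1])+40,int(c[0])-35:int(c[0])+35],(400*7//7,457),interpolation=cv2.INTER_CUBIC)
print('crop origins',ps.astype(int)-[35,40],pt.astype(int)-[35,40],'scale 5.71')
cv2.imwrite('pics/c5.png',np.hstack([f(s,ps),f(t,pt)]))
```

```text
[0.5116 0.2125 0.2068] [ 0.3895 -0.4288 -3.5512] 8.0
err tool axes [-0.0002 -0.0029  0.0286] angle 0.14206503495540307
mouth [322.4 199.5] [246.2 215.8] ball [324.7 205.7] [247.3 214.5] grip [298.5 159.8] [237.5 234.6]
crop origins [287 159] [211 175] scale 5.71
```

View pics/c5.png

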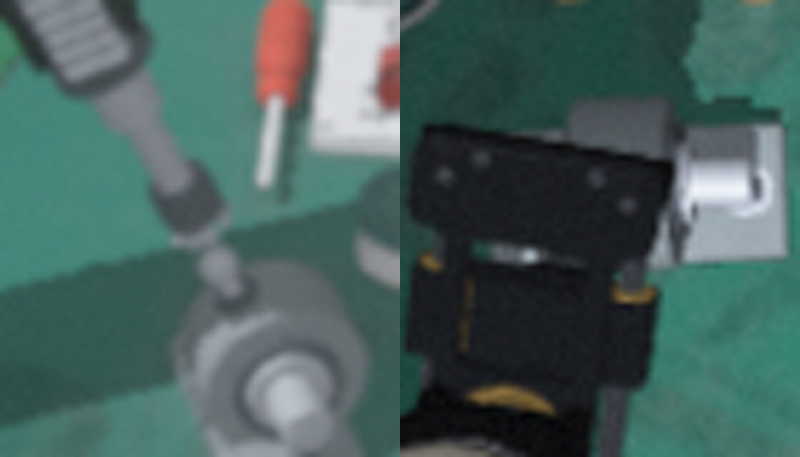

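In the side view the nozzle points at the ball (mouth at crop 201,235, ball at 218,268), within about 2 mm. Top view is occluded by the gripper. I'll trim −2 mm in tool y, advance and watch the force.

{"fn": "drive_tool", "kwargs": {"series": [[0,-0.002,0.006,0,0,0,0],[0,0,0.007,0,0,0,0],[0,0,0,0,0,0,0]]}}

```text
time: 8.48
position: [0.5143, 0.2133, 0.1929]
tool_rot: [0.748, 0.628, 0.168, 0.136]
ft_force: [0.4, -1.0, -3.6]
grip_width: 0.0263
```

{"fn": "drive_tool", "kwargs": {"series": [[0,0,0.003,0,0,0,0],[0,0,0.003,0,0,0,0],[0,0,0,0,0,0,0]]}}

```text
time: 8.85
position: [0.517, 0.213, 0.1884]
tool_rot: [0.748, 0.628, 0.169, 0.137]
ft_force: [-2.8, -2.4, 1.6]
grip_width: 0.0263
```

{"fn": "drive_tool", "kwargs": {"series": [[0,0,0.003,0,0,0,0],[0,0,0,0,0,0,0],[0,0,0,0,0,0,0]]}}

```text
time: 9.22
position: [0.5183, 0.2132, 0.1856]
tool_rot: [0.748, 0.628, 0.169, 0.137]
ft_force: [-2.8, -3.1, 3.9]
grip_width: 0.026
```

```bash
cat >> h.py <<'E'
def chk(B=np.array([.5617,.2138,.093])):
    o=robot.get_obs();R=Ro.from_quat(o['tool_rot']);z=R.apply([0,0,1]);S=o['position']+z*.0957
    print('err tool axes',np.round(R.inv().apply(B-S)*1000,1),'angle',np.degrees(np.arccos(-z@N)).round(2),'F tool',np.round(R.inv().apply(o['ft_force']),1),'Fg',np.round(o['ft_force'],1),'M',np.round(o['moment'],2),o['grip_width'].round(4),o['time'])
E
python3 -c "
from h import *
chk()"
```

```text
Traceback (most recent call last):
  File "h.py", line 36, in chk
    print('err tool axes',np.round(R.inv().apply(B-S)*1000,1),'angle',np.degrees(np.arccos(-z@N)).round(2),'F tool',np.round(R.inv().apply(o['ft_force']),1),'Fg',np.round(o['ft_force'],1),'M',np.round(o['moment'],2),o['grip_width'].round(4),o['time'])
                                                                                                                                                                                                                        ^^^^^^^^^^^^^^^^^^^^^
AttributeError: 'float' object has no attribute 'round'
```

```bash
sed -i "s/o\['grip_width'\].round(4)/round(o['grip_width'],4)/" h.py; python3 -c "
from h import *
chk()"
```

```text
err tool axes [-0.2  0.1  6.6] angle 0.1 F tool [-3.2 -0.3 -4.8] Fg [-2.8 -3.1  3.9] M [-1.03  0.59 -0.4 ] 0.026 9.225
```

{"fn": "drive_tool", "kwargs": {"series": [[-0.0015,0,0,0,0,0,0],[0,0,0,0,0,0,0],[0,0,0,0,0,0,0]]}}

```text
time: 9.6
position: [0.5183, 0.2123, 0.1856]
tool_rot: [0.748, 0.628, 0.169, 0.136]
ft_force: [-3.8, -0.7, 2.6]
grip_width: 0.026
```

```bash
python3 -c "
from h import *
chk()"
```

```text
err tool axes [ 0.7 -0.1  6.6] angle 0.11 F tool [-1.  -2.2 -4. ] Fg [-3.8 -0.7  2.6] M [-0.3   0.67 -0.09] 0.026 9.6
```

{"fn": "drive_tool", "kwargs": {"series": [[-0.0002,-0.0005,0.003,0,0,0,0],[0,0,0.002,0,0,0,0],[0,0,0,0,0,0,0]]}}

```text
time: 9.98
position: [0.5203, 0.2122, 0.1809]
tool_rot: [0.748, 0.627, 0.169, 0.137]
ft_force: [-2.9, 0.2, 5.3]
grip_width: 0.0256
```

```bash
python3 -c "
from h import *
chk()"
```

```text
err tool axes [ 0.8 -0.   1.4] angle 0.15 F tool [ 0.2 -0.4 -6. ] Fg [-2.9  0.2  5.3] M [-0.22  0.54  0.  ] 0.0256 9.975
```

{"fn": "drive_tool", "kwargs": {"series": [[0,0,0.002,0,0,0,0],[0,0,0.002,0,0,0,0],[0,0,0,0,0,0,0]]}}

```text
time: 10.35
position: [0.5221, 0.2122, 0.1771]
tool_rot: [0.748, 0.627, 0.169, 0.137]
ft_force: [-2.2, 0.7, 2.3]
grip_width: 0.026
```

```bash
python3 -c "
from h import *
chk()"
```

```text
err tool axes [ 0.9  0.  -2.7] angle 0.14 F tool [ 0.6 -1.2 -3.1] Fg [-2.2  0.7  2.3] M [-0.13  0.41 -0.  ] 0.026 10.35
```

The axial force dropped from about 9 to 6.5 N while advancing, so the jaws snapped. Now I'll push on in line with the nipple.

{"fn": "drive_tool", "kwargs": {"series": [[0,0,0.003,0,0,0,0],[0,0,0.003,0,0,0,0],[0,0,0.003,0,0,0,0],[0,0,0,0,0,0,0],[0,0,0,0,0,0,0]]}}

```text
time: 10.98
position: [0.5257, 0.2122, 0.1692]
tool_rot: [0.748, 0.627, 0.169, 0.137]
ft_force: [-2.3, -0.4, 6.4]
grip_width: 0.0259
```

Run:
```python
from h import *
chk()
s,_=grab('side','s4');cv2.imwrite('pics/c6.png',cv2.resize(s[140:240,270:380],None,fx=6,fy=6,interpolation=cv2.INTER_CUBIC))
```

```text
err tool axes [  0.9   0.  -11.4] angle 0.15 F tool [-0.2  0.7 -6.8] Fg [-2.3 -0.4  6.4] M [-0.02  0.39  0.02] 0.0259 10.975
```

View pics/c6.png

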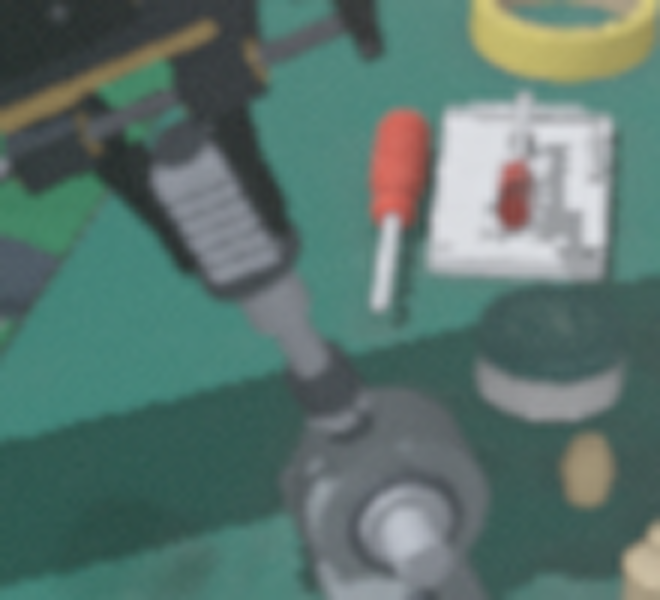

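The jaws enclose the ball (crop 340,410) and the nozzle is visibly shortened. Force and geometry both give about 11–12 mm of nozzle travel. I'll add 2.5 mm for margin, let it settle, then hand in.

{"fn": "drive_tool", "kwargs": {"series": [[0,0,0.0025,0,0,0,0],[0,0,0,0,0,0,0],[0,0,0,0,0,0,0],[0,0,0,0,0,0,0],[0,0,0,0,0,0,0]]}}

```text
time: 11.65
position: [0.5267, 0.2122, 0.1671]
tool_rot: [0.748, 0.627, 0.169, 0.137]
ft_force: [-4.2, -0.0, 7.3]
grip_width: 0.0259
```

Run:
```python
from h import *
chk(); print(robot.hand_in())
```

```text
err tool axes [  0.9   0.  -13.7] angle 0.15 F tool [-0.1 -0.7 -8.4] Fg [-4.2 -0.   7.3] M [-0.05  0.36  0.05] 0.0259 11.65
the job is handed in; nothing more can be done
None
```

The grey gun is out of its stand and snapped onto the ball nipple of the far block. I handed in at 11.65 s with the gun still gripped and pushed in; no verdict is reported.

- **Snap:** The push force fell from about 9 N to 6.5 N while advancing. The last picture shows the nozzle head enclosing the ball.
- **Nozzle travel at hand-in:** Geometry gives about 13.7 mm into the barrel. The push on the nipple was about 12 N, which by the spring figures means about 15 mm. The two estimates differ by 1–2 mm, and both are above the 9 mm limit.
- **Alignment:** The tool axis is within 0.2° of the estimated nipple axis, and sideways force is under 1 N. The sideways offset from my camera estimate of the ball is 0.9 mm.
- **Grip:** The fingers stayed at 26 mm with 55 N commanded.
- **Disagreements:** The first side view put the ball about 3 mm higher than the stated height, so I used the stated height. At first contact there was a sideways load of about 3 N, which I removed by shifting 1.5 mm.
- **Bystanders:** I routed around them and the force readings showed no unexpected contact. I did not re-measure their positions at the end.

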